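# Pin the gate of the jar caddy and hold it up level

### The arm

A 6-joint arm with a two-finger parallel gripper is mounted at the origin on the work surface. World frame = base frame: x ahead of the robot, y to its left, z up, the work surface at z = 0. Lengths are in mm, angles in rad, forces in N, time in s.
With the tool pointing down it reaches from about 275 to 725 mm from the base axis. Payload 5.6 kg.
Tool frame: the origin (TCP) lies at the very end of the fingers, on their centre line; the grasp point (between the pads) lies 19 mm behind it; z points along the fingers, y is the line along which they close (so a half turn about z gives the same grasp; the last joint's range is limited). The gripper opens to 85 mm and grips with 20 to 120 N. Pads are 22 mm wide; open, the fingers measure 114 mm over their backs; the gripper's body (76 mm by 85 mm) begins 54 mm behind the grasp point. The pads swing forward as they close: fully open they stand 13 mm farther back than shut.
Start: joints at [1.521, 0.255, 0.108, 0, -1.424, -0.285], TCP at [180.692, 519.465, 231.283] pointing down, gripper open.
Joint ranges: [-2.95, 2.95], [-1.21, 1.97], [-1.09, 1.5], [-2.87, 1.71], [-2.94, -0.07], [-3.05, 3.05]. Speed limits (rad/s): [2.57, 2.57, 3.14, 3.14, 3.14, 3.14].

### API

Orientations are given as a rotation vector (axis times angle).
In Python, from workcell import * gives the robot as it stands. The module is installed in compiled form; this text tells all that it offers.
- The arm moves only by the tool drive_tool, never from a script. Its argument "motion" is a list of rows, each a list of 3 entries, a list of its own where there are three numbers: the shift along the world's x, y, z in m, then the turn, a rotation vector about the world's x, y, z in rad, then the gripper's target within -1 to 1 (fully open at 1, half-way at 0, shut at -1). In form: [[[x, y, z], [wx, wy, wz], gripper], ...]. A call has exactly 5 rows; each row shifts and turns the commanded pose from where the row before left it; what a row does not reach is not made up. A row lasts 1/8 s, in which the tool goes at most 62.5 mm and 10.7 degrees, less where a joint would pass 70% of its speed; a pose out of reach is approached as far as the arm can. A call with a gripper value outside its range is refused whole. The fingers move at their own pace and stop on an object; "force" is the grip in N (left out, the last holds). Time passes only in rows, so rows that do not move let the fingers close, or fill a call up. It gives the time, the measured TCP pose, the force, the opening and the grip force at its end, in the units of the state.
- get_obs(): the state, without advancing time (a new reading comes with each control period).
- grab_frame(name): name is "scene" or "top"; returns the picture (400x640x3 uint8, blue, green, red); there is no depth.
- camera_model(name): a dict with "intrinsics" (3x3 intrinsics, pixels), "cam_to_world" (4x4, takes a point from camera to world coordinates). Camera axes: x right, y down, z forward; pixel columns grow to the right and rows downward; lengths in mm; the calibration is good to about 2 mm. A picture is of the moment at which its call begins. camera_model takes no time and is no camera call.
- finish_job(): hands the job in; it is judged then, once.
Trained networks look in the newest picture that a camera, given by its name, has taken for a name from the list of things; names that differ only in an ending like _2 or _b are one class to them, and where a whole thing is asked for, a point or a joint stands for the part that bears it (a point fixed in the world has none). Each returns a list of dicts, best first, with "p" (0 to 1); they miss things now and then, are a little off and sometimes report something else, mostly with a low value. They report only what shows in the picture. A call takes as long as a camera call.
- look_for(camera, target): "extent" ([left, top, width, height] in pixels, round what is visible of it).
- masks_of(camera, target): "mask" (400x640 bool, what is visible of it) and "extent" ([left, top, width, height] in pixels, round what is visible of it).
The state is a dict: "clock": time; "joints": joint angles; "qvel": joint speeds; "tau": joint torques, N m; "ee_pos": TCP position; "tcp_rot": TCP orientation; "ft_force": force on the tool from outside, world axes, zero at the start; "torque": the same for the moment, N m; "width": finger opening in mm; "grip_force": force on a finger pad.
Only numpy, scipy, OpenCV 4.12 (cv2) and the standard library are available. Lean on these libraries where they do the work, as an engineer would, in place of code of your own. Each camera call takes 0.05 s, during which the arm holds its last target. There are 200 camera calls.

### The job

Get the little wooden caddy with the two amber jars ready to carry: take the red-knobbed lock pin from its stand and push it fully home through the hole of the closed gate's brass tongue and the brass lug beneath. Only then take the caddy by the middle of its top handle, lift it about 12 cm clear of the shelf, and finish while still holding it there, steady and level, with the pin home and both jars standing in it. Do not disturb the snuffer, the clip dispenser or the orange mould.

Things in the scene. Friction and masses are not known exactly. Their poses are not given: they have to be found in the camera images.
- caddy: Small wooden tray 160 mm (its x) by 80 mm (its y), loose, about 0.5 kg with jars, walls 45 mm high. Origin: centre of its underside; z up, x along the handle. Its -y side is the hinged gate; near the +x end of that side a brass bracket stands out to 80 mm from the centre line, 44 mm high, carrying the lug and, above it, the gate's tongue. End posts at x = +-76 mm rise to the handle.
- caddy_handle (a point): Middle of the caddy's handle, a pale straight wooden bar along the caddy's x, 160 mm long, 14 mm wide (caddy y), 20 mm high; this point is the middle of its section, 114 mm above the caddy's underside. Free space beneath it down to the jar tops (about 70 mm above the underside).
- gate (a joint): Gate hinge at the caddy's -x end, rad: 0 = shut (as at the start, holes in line), grows as the gate swings outward; a light friction of 0.04 N m holds it.
- gate_hole (a point): Centre of the hole at the upper face of the gate's horizontal brass tongue (34 x 40 mm, 6 mm thick). At caddy (55, -60, 52) mm when shut. Hole 12 mm wide, through, axis vertical.
- lug_hole (a point): Centre of the hole at the upper face of the caddy's brass lug, at caddy (55, -60, 44) mm; lug 6 mm thick, hole 12 mm wide, through, with 38 mm of free height beneath it.
- pin_head (a point): Grip point on the lock pin's red knob (an upright cylinder 16 mm across, 40 mm high): on its axis, 24 mm above the knob's underside. Pin of 25 g, standing upright in its stand at the start; z along the pin, upward.
- pin_collar (a point): On the pin's axis at the knob's underside, which rests on the tongue when the pin is home.
- pin_tip (a point): Lower end of the pin's steel shank (8 mm across, 36 mm long below the knob, the last 6 mm tapered to 3.6 mm).
- stand: Fixed wooden block 50 x 50 x 45 mm high with a 12 mm hole 40 mm deep in its top holding the pin's whole shank. Origin: centre of its underside.
- jar1_center (a point): Centre of an amber glass jar with black lid, 52 mm across, 62 mm high, loose in the caddy's -x compartment.
- jar2_center (a point): Centre of the same kind of jar in the caddy's +x compartment.
- snuffer_center (a point): Centre of a brass-coloured bell snuffer standing upright, 46 mm across, 70 mm high. Bystander.
- dispenser_center (a point): Centre of the clear acrylic dispenser of coloured clips, 56 x 56 x 104 mm high. Bystander.
- mould_center (a point): Centre of the orange mould standing on edge, 35 x 110 x 100 mm high. Bystander.

How it is judged:
By the outcome, as a careful person would: the job done as asked, in the order asked, and still so for the second after the job is handed in, while the arm keeps its last pose, push and grip.
It also fails if it takes over 58 s, if anything falls off the work surface, if the arm or the gripper's body presses on something with over 40 N, if the wrist force passes 120 N, or if a joint passes its speed limit or range.

## Working session

There is one attempt and no reset: what is moved stays moved. The work goes in short steps, Python scripts to look and compute and a tool call to move; the robot and the scene stay as the last step left them, time stands still between calls to the robot, and variables do not carry over. Pictures are saved under pics/ and viewed, at most 10 in all, crops included, and the job is handed in when it is done.

Besides the shell and the picture viewer there is one more tool, called after "Request:" as name([rows], argument=value, ...), one row to a line, values as JSON. drive_tool: Moves the arm, as the interface text tells. Its arguments: {"type":"object","properties":{"motion":{"type":"array","items":{"type":"array"}},"force":{"type":"number"}},"required":["motion"]}

```bash
mkdir -p pics
python3 - <<'E'
from workcell import *
import cv2,numpy as np
o=get_obs();print(o)
for n in("scene","top"):
    cv2.imwrite(f"pics/{n}0.png",grab_frame(n))
    m=camera_model(n);print(n,m["intrinsics"],m["cam_to_world"])
    for t in("caddy","caddy_handle","gate_hole","pin_head","stand","jar1_center","snuffer_center","dispenser_center","mould_center","gate"):
        print(t,[(np.round(d["extent"]).tolist(),round(d["p"],2)) for d in look_for(n,t)][:3])
E
```

```text
{'clock': 0.0, 'joints': array([ 1.52059222e+00,  2.55785537e-01,  1.06990302e-01, -4.83791160e-04,
       -1.42390061e+00, -2.84624520e-01]), 'qvel': array([ 0.00080171, -0.000466  ,  0.00052344,  0.00065087, -0.00166686,
        0.00091586]), 'tau': array([ 4.85266628e-04, -3.86630559e+01,  2.37938011e+01,  5.36482751e+00,
       -6.02974949e-03,  1.11332170e-06]), 'ee_pos': array([180.49951603, 519.00830154, 230.36845681]), 'tcp_rot': array([ 3.09573585e+00, -5.23280816e-01, -3.97317286e-04]), 'ft_force': array([0.25251712, 0.75289977, 0.0601449 ]), 'torque': array([0.0316057 , 0.00075464, 0.02338573]), 'grip_force': 0.0, 'width': 85.60890303402049}
scene [[411.30609627   0.         316.92069385]
 [  0.         411.30609627 202.15069345]
 [  0.           0.           1.        ]] [[ 1.13873211e-01  7.32438068e-01 -6.71243151e-01  1.20735767e+03]
 [ 9.93384263e-01 -7.38411386e-02  8.79499394e-02 -4.90804312e+01]
 [ 1.48525252e-02 -6.76817525e-01 -7.36000979e-01  7.44632878e+02]
 [ 0.00000000e+00  0.00000000e+00  0.00000000e+00  1.00000000e+00]]
caddy [([294.0, 150.0, 58.0, 92.0], 0
[... 898 characters left out ...]
61e-02  5.61769966e+02]
 [-9.99876544e-01  1.54700013e-02 -2.75237765e-03  9.66643420e+00]
 [ 1.83600432e-03 -5.89405456e-02 -9.98259806e-01  1.09047393e+03]
 [ 0.00000000e+00  0.00000000e+00  0.00000000e+00  1.00000000e+00]]
caddy [([282.0, 185.0, 49.0, 76.0], 0.6)]
caddy_handle [([281.0, 183.0, 49.0, 78.0], 0.65)]
gate_hole [([308.0, 187.0, 25.0, 73.0], 0.68)]
pin_head []
stand [([424.0, 183.0, 29.0, 31.0], 0.84), ([278.0, 187.0, 54.0, 73.0], 0.3)]
jar1_center [([294.0, 228.0, 23.0, 20.0], 0.59)]
snuffer_center [([197.0, 241.0, 14.0, 17.0], 0.86)]
dispenser_center [([423.0, 240.0, 40.0, 38.0], 0.85)]
mould_center [([172.0, 130.0, 63.0, 29.0], 0.75)]
gate [([310.0, 183.0, 23.0, 68.0], 0.7)]
```

View pics/scene0.png

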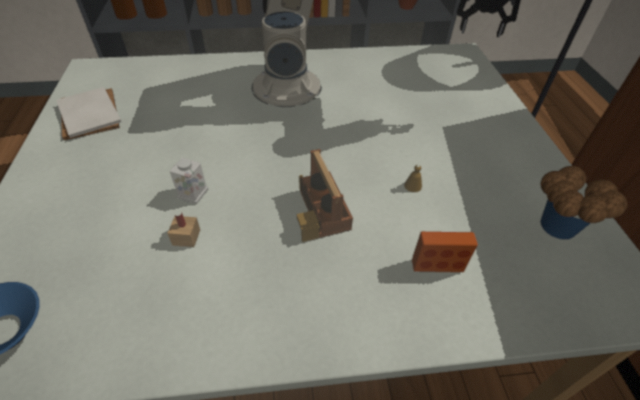

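View pics/top0.png

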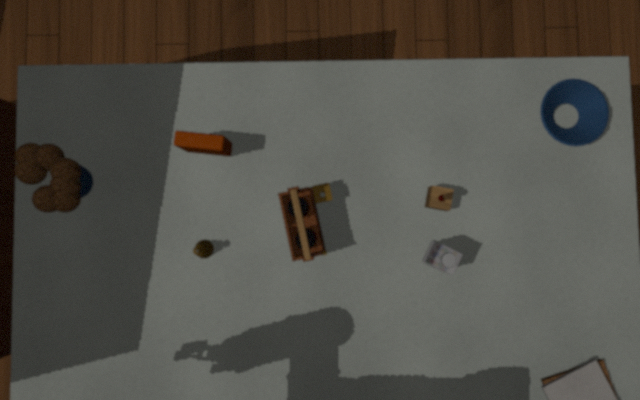

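Run:
```python
import cv2,numpy as np
t=cv2.imread("pics/top0.png");s=cv2.imread("pics/scene0.png")
def up(i,x,y,w,h,k):
    c=cv2.resize(i[y:y+h,x:x+w],None,fx=k,fy=k,interpolation=cv2.INTER_CUBIC);return cv2.convertScaleAbs(c,alpha=1.5)
a=up(t,270,175,80,96,6);b=up(t,418,178,46,48,6);
c=np.zeros((576,480+276,3),np.uint8);c[:,:480]=a;c[:288,480:]=b
d=up(s,160,205,46,48,6);c[288:,480:]=d
cv2.imwrite("pics/crop1.png",c)
cv2.imwrite("pics/crop2.png",up(s,285,140,80,110,5))
```

```text
(no output)
```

View pics/crop1.png

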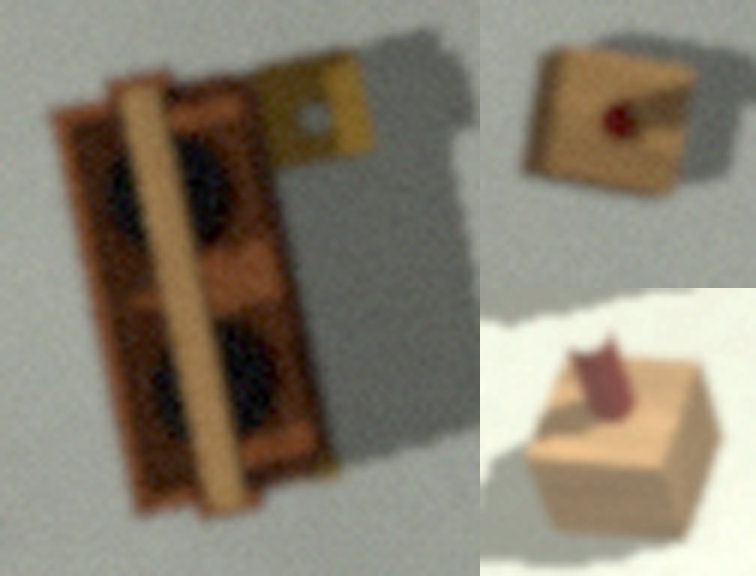

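View pics/crop2.png

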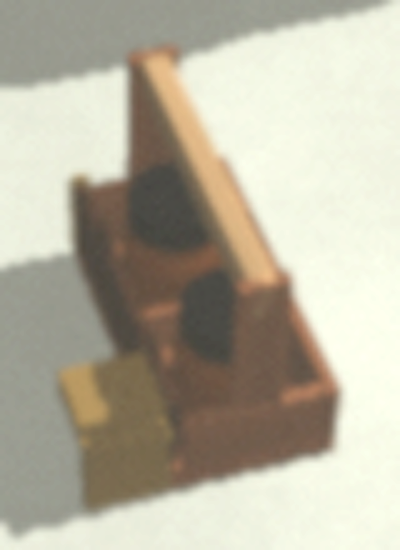

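```bash
cat > h.py <<'E'
from workcell import *
import cv2,numpy as np
from scipy.optimize import least_squares
def proj(n,P):
    m=camera_model(n);T=np.linalg.inv(m["cam_to_world"]);p=np.atleast_2d(P)@T[:3,:3].T+T[:3,3]
    q=p@m["intrinsics"].T;return q[:,:2]/q[:,2:]
def ray(n,uv,z):
    m=camera_model(n);T=m["cam_to_world"];d=T[:3,:3]@np.linalg.inv(m["intrinsics"])@[*uv,1];c=T[:3,3];return c+d*(z-c[2])/d[2]
def place(v,P):
    c,s=np.cos(v[2]),np.sin(v[2]);P=np.array(P,float);return np.c_[c*P[:,0]-s*P[:,1]+v[0],s*P[:,0]+c*P[:,1]+v[1],P[:,2]]
def fit(obs,v0):
    f=lambda v:np.concatenate([(proj(n,place(v,P))-px).ravel() for n,P,px in obs])
    return least_squares(f,v0)
E
python3 - <<'E'
from h import *
up=lambda c,o,k:(np.array(c,float)+.5)/k-.5+np.array(o)
ct=up([(122,88),(163,80),(245,500),(208,512),(316,118),(357,50),(376,153)],(270,175),6)
Pt=[(80,7,124),(80,-7,124),(-80,-7,124),(-80,7,124),(55,-60,52),(72,-80,52),(38,-80,52)]
cs=up([(145,55),(173,55),(277,275),(243,285),(58,373),(82,437)],(285,140),5)
Ps=[(-80,-7,124),(-80,7,124),(80,7,124),(80,-7,124),(38,-80,52),(72,-80,52)]
v0=[560,50,.17]
for o in([("top",Pt,ct)],[("scene",Ps,cs)],[("top",Pt,ct),("scene",Ps,cs)]):
    r=fit(o,v0);print(np.round(r.x,3),np.round(r.fun.reshape(-1,2),1).tolist())
    print("hole",place(r.x,[(55,-60,52)]),"handle",place(r.x,[(0,0,114)]))
print("hole ray",ray("top",ct[4],49))
S=[(-25,25,45),(25,25,45),(25,-25,45),(-25,-25,45)]
# stand corners: top img up=+x, right=-y
st=up([(543-480,175),(560-480,47),(695-480,70),(670-480,193)],(418,178),6)
ss=up([(50,164),(100,69),(220,74),(188,174)],(160,205),6)
# scene: image right=+y, up=-x : order list accordingly
Ss=[(25,-25,45),(-25,-25,45),(-25,25,45),(25,25,45)]
for o in([("top",S,st)],[("scene",Ss,ss)],[("top",S,st),("scene",Ss,ss)]):
    r=fit(o,[560,-250,0]);print("stand",np.round(r.x,3),np.round(r.fun.reshape(-1,2),1).tolist())
    for n in("top","scene"): print(n,proj(n,[(r.x[0],r.x[1],z) for z in(45,65,85)]).round(1).tolist())
for n in("top","scene"):
    i=cv2.imread(f"pics/{n}0.png").astype(int);x,y,w,h=(418,178,46,48) if n=="top" else (160,205,46,48)
    c=i[y:y+h,x:x+w];m=(c[...,2]>1.9*c[...,1])&(c[...,2]>40);yy,xx=np.nonzero(m);print(n,"red",xx.mean()+x,yy.mean()+y,xx.min()+x,xx.max()+x,yy.min()+y,yy.max()+y)
E
```

```text
[5.53327e+02 5.66720e+01 1.94000e-01] [[-0.7, -2.1], [-1.1, -2.1], [0.7, 1.8], [0.4, 1.2], [0.1, -0.3], [0.3, 2.0], [0.2, -0.7]]
hole [[618.86533218   8.40432287  52.        ]] handle [[553.32731952  56.6720025  114.        ]]
[5.54305e+02 5.53660e+01 1.79000e-01] [[-0.8, -0.7], [-0.7, -1.7], [1.0, 2.4], [1.4, 1.7], [-0.2, -0.4], [-0.9, -1.9]]
hole [[619.10559443   6.11278577  52.        ]] handle [[554.30500752  55.36604898 114.        ]]
[5.53649e+02 5.60790e+01 1.87000e-01] [[-0.2, -2.3], [-0.6, -2.3], [0.8, 1.8], [0.4, 1.1], [0.6, -0.3], [0.8, 2.0], [0.7, -0.6], [-0.8, -0.8], [-0.7, -1.9], [1.6, 2.0], [2.0, 1.4], [0.4, -0.5], [-0.3, -2.0]]
hole [[618.85582729   7.36557926  52.        ]] handle [[553.6485894   56.07919263 114.        ]]
hole ray [618.41168927   8.73610789  49.        ]
stand [ 6.06274e+02 -2.63339e+02 -1.84000e-01] [[-0.1, -0.1], [0.4, -0.1], [-0.6, -0.3], [0.3, 0.5]]
top [[440.4, 197.8], [442.7, 197.4], [445.1, 196.9]]
scene [[183.6, 224.6], [181.5, 218.7], [179.3, 212.6]]
stand [ 6.05628e+02 -2.64841e+02 -1.96000e-01] [[0.0, 0.6], [-1.0, -1.1], [1.1, -0.3], [-0.1, 0.7]]
top [[441.1, 198.0], [443.4, 197.6], [445.8, 197.2]]
scene [[182.9, 224.4], [180.8, 218.5], [178.6, 212.4]]
stand [ 6.06103e+02 -2.64108e+02 -1.90000e-01] [[0.2, -0.1], [0.9, -0.1], [-0.3, -0.2], [0.5, 0.7], [0.4, 0.8], [-0.8, -0.9], [1.3, -0.2], [0.3, 0.7]]
top [[440.8, 197.8], [443.1, 197.4], [445.5, 197.0]]
scene [[183.2, 224.6], [181.1, 218.6], [179.0, 212.5]]
top red 440.7894736842105 198.0 439 443 196 200<stdin>:23: RuntimeWarning: Mean of empty slice.
  ret = ret.dtype.type(ret / rcount)
Traceback (most recent call last):
ValueError: zero-size array to reduction operation minimum which has no identity
```

Request:
drive_tool([
  [[0.027, -0.05, 0], [0, 0, -0.105], 1],
  [[0.027, -0.05, 0], [0, 0, -0.105], 1],
  [[0.027, -0.05, 0], [0, 0, -0.105], 1],
  [[0.027, -0.05, 0], [0, 0, -0.105], 1],
  [[0.027, -0.05, 0], [0, 0, -0.105], 1],
], force=40)

```text
clock: 1.72
ee_pos: [316.2, 267.8, 231.6]
tcp_rot: [-2.853, 1.313, -0.0]
ft_force: [0.9, -0.0, 1.3]
width: 85.5
grip_force: 0.0
```

Request:
drive_tool([
  [[0.027, -0.05, 0], [0, 0, -0.105], 1],
  [[0.027, -0.05, 0], [0, 0, -0.105], 1],
  [[0.027, -0.05, 0], [0, 0, -0.105], 1],
  [[0.027, -0.05, 0], [0, 0, -0.105], 1],
  [[0.027, -0.05, 0], [0, 0, -0.105], 1],
])

```text
clock: 2.35
ee_pos: [451.4, 17.7, 231.6]
tcp_rot: [-2.414, 2.009, -0.001]
ft_force: [0.7, 0.9, 0.1]
width: 85.4
grip_force: 0.0
```

Request:
drive_tool([
  [[0.027, -0.05, 0], [0, 0, 0], 1],
  [[0.027, -0.05, 0], [0, 0, 0], 1],
  [[0.027, -0.05, 0], [0, 0, 0], 1],
  [[0.027, -0.05, 0], [0, 0, 0], 1],
  [[0.02, -0.033, 0], [0, 0, 0], 1],
])

```text
clock: 2.98
ee_pos: [579.3, -215.9, 230.7]
tcp_rot: [2.416, -2.007, -0.001]
ft_force: [1.1, 0.5, -0.1]
width: 85.4
grip_force: 0.0
```

```bash
cat >> h.py <<'E'
from scipy.spatial.transform import Rotation as Rn
def st():
    o=get_obs();R=Rn.from_rotvec(o["tcp_rot"]).as_matrix();y=R[:,1];a=np.degrees(np.arctan2(y[1],y[0]))%180
    print("t",round(o["clock"],2),"tcp",o["ee_pos"].round(1),"yline",round(a,2),"z",R[:,2].round(4),"j",o["joints"].round(2),"F",o["ft_force"].round(1),"w",round(o["width"],1),"g",round(o["grip_force"],1))
    return o
E
python3 -c "
from h import *
st()"
```

```text
t 2.98 tcp [ 579.3 -215.9  230.7] yline 10.57 z [-6.e-04 -1.e-04 -1.e+00] j [-0.1   0.39  0.3   0.   -1.48  0.29] F [ 1.1  0.5 -0.1] w 85.4 g 0.0
```

Request:
drive_tool([
  [[0.0, 0.0, -0.02], [0, 0, 0], 1],
  [[0.0, 0.0, -0.02], [0, 0, 0], 1],
  [[0.0, 0.0, -0.02], [0, 0, 0], 1],
  [[0.0, 0.0, -0.02], [0, 0, 0], 1],
  [[0.0, 0.0, 0.0], [0, 0, 0], 1],
])

```text
clock: 3.6
ee_pos: [577.6, -213.3, 149.6]
tcp_rot: [2.417, -2.005, -0.005]
ft_force: [-0.3, 0.0, 0.5]
width: 85.6
grip_force: 0.0
```

```bash
python3 -c "
from h import *
st()"
```

```text
t 3.6 tcp [ 577.6 -213.3  149.6] yline 10.65 z [-3.7e-03  8.0e-04 -1.0e+00] j [-0.1   0.42  0.14 -0.   -1.29  0.29] F [-0.3  0.   0.5] w 85.6 g 0.0
```

Request:
drive_tool([
  [[0.0095, -0.017, 0], [0, 0, 0], 1],
  [[0.0095, -0.017, 0], [0, 0, 0], 1],
  [[0.0095, -0.017, 0], [0, 0, 0], 1],
  [[0.0, 0.0, -0.02], [0, 0, 0], 1],
  [[0.0, 0.0, -0.02], [0, 0, 0], 1],
])

```text
clock: 4.22
ee_pos: [608.0, -265.1, 112.2]
tcp_rot: [-2.417, 2.005, -0.003]
ft_force: [0.1, 0.1, -0.5]
width: 85.5
grip_force: 0.0
```

Run:
```python
from h import *
st()
i=grab_frame("scene");a=cv2.resize(i[150:260,130:240],None,fx=5,fy=5,interpolation=cv2.INTER_CUBIC)
cv2.imwrite("pics/pre.png",cv2.convertScaleAbs(a,alpha=1.3))
```

```text
t 4.22 tcp [ 608.  -265.1  112.2] yline 10.64 z [ 2.2e-03 -8.0e-04 -1.0e+00] j [-0.18  0.53  0.22  0.   -1.26  0.36] F [ 0.1  0.1 -0.5] w 85.5 g 0.0
```

View pics/pre.png

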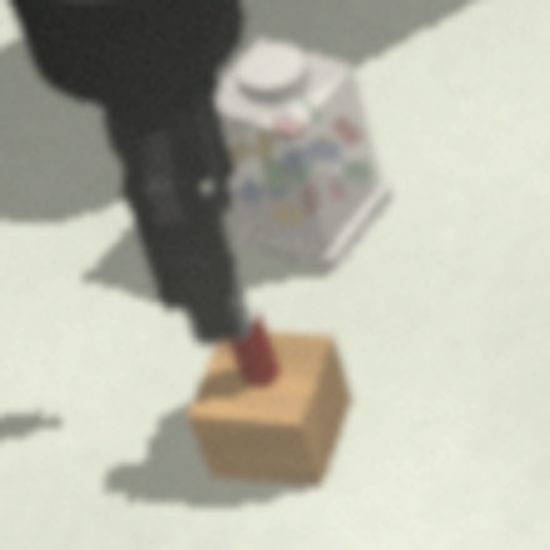

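Run:
```python
from h import *
st()
for P in [(650,-257,115),(650,-257,125),(606,-264,65)]:
    print((proj("scene",[P])[0]-[130,150])*5)
```

```text
t 4.28 tcp [ 606.4 -264.2  108.7] yline 10.63 z [-0.0028  0.0015 -1.    ] j [-0.18  0.53  0.21 -0.   -1.25  0.36] F [-0.6  0.1 -3.4] w 85.4 g 0.0
[233.32470787 344.26919495]
[227.3436103  327.88231873]
[255.87430386 343.01811535]
```

Request:
drive_tool([
  [[0, 0, -0.018], [0, 0, 0], 1],
  [[0, 0, -0.018], [0, 0, 0], 1],
  [[0, 0, -0.018], [0, 0, 0], 1],
  [[0, 0, 0], [0, 0, 0], -0.4],
  [[0, 0, 0], [0, 0, 0], -1],
])

```text
clock: 4.9
ee_pos: [608.1, -264.9, 58.9]
tcp_rot: [-2.418, 2.005, -0.003]
ft_force: [-0.0, 0.6, 0.3]
width: 51.4
grip_force: 0.0
```

Request:
drive_tool([
  [[0, 0, 0], [0, 0, 0], -1],
  [[0, 0, 0], [0, 0, 0], -1],
  [[0, 0, 0], [0, 0, 0], -1],
  [[0, 0, 0], [0, 0, 0], -1],
  [[0, 0, 0], [0, 0, 0], -1],
])

```text
clock: 5.52
ee_pos: [607.6, -264.7, 58.0]
tcp_rot: [-2.418, 2.005, -0.002]
ft_force: [-0.6, 0.8, 5.0]
width: 14.3
grip_force: 39.4
```

```bash
python3 -c "
from h import *
st()"
```

```text
t 5.53 tcp [ 607.6 -264.7   58. ] yline 10.67 z [ 1.1e-03 -5.0e-04 -1.0e+00] j [-0.18  0.57  0.14  0.   -1.14  0.36] F [-0.6  0.8  5. ] w 14.3 g 39.4
```

Request:
drive_tool([
  [[0, 0, 0.02], [0, 0, 0], -1],
  [[0, 0, 0.02], [0, 0, 0], -1],
  [[0, 0, 0.02], [0, 0, 0], -1],
  [[0, 0, 0.02], [0, 0, 0], -1],
  [[0, 0.02, 0], [0, 0, 0], -1],
])

```text
clock: 6.15
ee_pos: [607.7, -245.2, 138.2]
tcp_rot: [-2.416, 2.007, -0.003]
ft_force: [0.9, 0.8, 0.6]
width: 14.4
grip_force: 39.2
```

Request:
drive_tool([
  [[0.002, 0.045, 0], [0, 0, 0], -1],
  [[0.002, 0.045, 0], [0, 0, 0], -1],
  [[0.002, 0.045, 0], [0, 0, 0], -1],
  [[0.002, 0.045, 0], [0, 0, 0], -1],
  [[0.002, 0.03, 0], [0, 0, 0], -1],
])

```text
clock: 6.78
ee_pos: [616.0, -31.5, 135.8]
tcp_rot: [2.419, -2.003, -0.003]
ft_force: [0.9, 0.2, -0.6]
width: 15.0
grip_force: 39.2
```

Run:
```python
from h import *
st()
i=grab_frame("scene");j=grab_frame("top");st()
cv2.imwrite("pics/s2.png",i);cv2.imwrite("pics/t2.png",j)
f=lambda a:cv2.convertScaleAbs(cv2.resize(a,None,fx=5,fy=5,interpolation=cv2.INTER_CUBIC),alpha=1.4)
a=f(i[140:250,250:330]);b=f(j[150:260,290:365])
cv2.imwrite("pics/mid.png",np.hstack([a,b]))
```

```text
t 6.78 tcp [616.  -31.5 135.8] yline 10.75 z [-2.4e-03  6.0e-04 -1.0e+00] j [ 0.2   0.43  0.12 -0.   -1.26 -0.01] F [ 0.9  0.2 -0.6] w 15.0 g 39.2
t 6.88 tcp [616.3 -30.6 135.7] yline 10.87 z [-2.2e-03  9.0e-04 -1.0e+00] j [ 0.2   0.43  0.12 -0.   -1.26 -0.01] F [ 0.7 -0.2  0.2] w 14.9 g 39.2
```

View pics/mid.png

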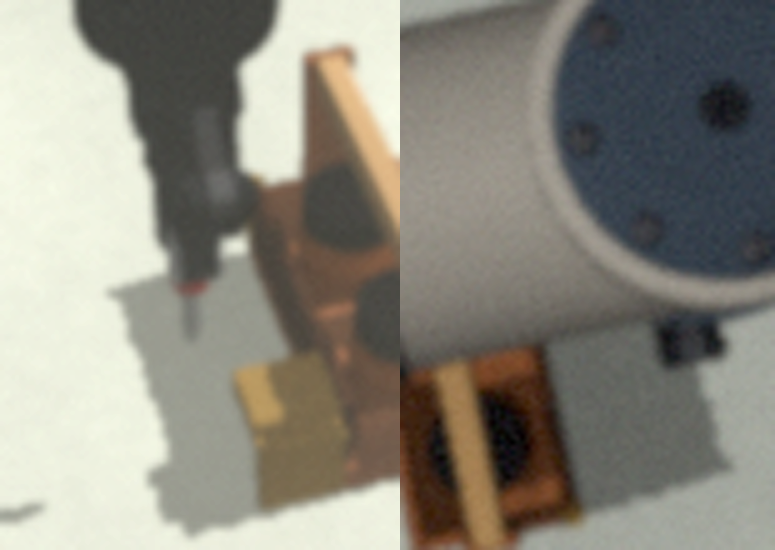

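Run:
```python
from h import *
for P in [(616.3,-30.6,122.7),(616.3,-30.6,86.7),(618.5,8,52),(618.5,8,44)]:
    p=proj("scene",[P])[0];print(p,(p-[250,140]+.5)*5)
i=cv2.imread("pics/s2.png");g=i[:,:,2].astype(int)
print(g[196:214,280:298])
print(i[210:226,296:316,1])
i0=cv2.imread("pics/scene0.png");print(i0[210:226,296:316,1])
```

```text
[288.96671284 195.74040173] [197.3335642  281.20200863]
[289.55672339 207.28742767] [200.28361695 338.93713835]
[307.59255352 217.18687834] [290.46276759 388.4343917 ]
[307.59916159 219.52160438] [290.49580797 400.1080219 ]
[[115 111 108 103  92  84  74  68  70  72  79  88  94 101 107 108 108 108]
 [110 107 108 105  99  90  81  80  82  87  93 100 105 106 107 108 106 107]
 [109 110 107 108 104  96  87  86  87  93  99 106 107 108 109 107 107 107]
 [108 109 109 109 108 103  91  86  87  94 103 106 108 108 109 107 109 108]
 [109 109 109 110 108 105  95  86  88  94 103 106 108 107 108 107 109 108]
 [108 110 111 111 109 107  96  87  87  95 102 108 108 109 107 107 107 107]
 [109 111 111 112 110 107  97  87  88  94 102 108 108 108 107 108 106 109]
 [110 110 110 110 109 107  96  87  87  92 101 105 107 108 107 108 108 108]
 [110 110 109 110 108 106  96  87  86  94 100 107 108 108 107 107 108 107]
 [109 110 110 110 109 107  99  89  88  94 103 108 109 109 108 108 108 108]
 [110 110 110 109 109 108 101  91  90  96 104 109 108 109 108 108 108 109]
 [109 109 110 109 111 109 103  96  93  99 107 109 1
[... 2496 characters left out ...]
  72  70
   72  68]
 [ 92  83  89 100 102 103 103  99  88  76  72  73  72  70  68  71  72  72
   72  71]
 [ 95  85  85  94 101 102 102 100  94  83  75  75  73  71  70  70  71  70
   72  72]
 [ 99  89  83  92 100 101 103 102  99  93  81  75  72  74  72  72  72  71
   71  71]
 [103  94  85  88  97 102 103 103 101  98  87  76  73  69  72  71  72  72
   71  72]
 [103  98  89  85  94 101 102 103 102  98  87  77  73  72  71  72  71  71
   69  71]
 [104 101  92  85  92  99 102 101  98  94  84  74  72  72  71  70  71  71
   71  72]
 [105 102  95  85  87  93  93  92  89  84  77  72  71  71  71  70  72  70
   73  72]
 [103 103  98  89  82  82  82  78  77  75  71  70  70  71  71  71  71  72
   72  72]]
```

Request:
drive_tool([
  [[0.001, 0.02, 0], [0, 0, 0], -1],
  [[0.001, 0.019, 0], [0, 0, 0], -1],
  [[0, 0, -0.013], [0, 0, 0], -1],
  [[0, 0, -0.012], [0, 0, 0], -1],
  [[0, 0, 0], [0, 0, 0], -1],
])

```text
clock: 7.5
ee_pos: [618.0, 3.9, 110.4]
tcp_rot: [2.415, -2.005, -0.004]
ft_force: [0.5, 0.6, 0.3]
width: 14.8
grip_force: 39.2
```

Run:
```python
from h import *
o=st()
i=grab_frame("scene");o=st();cv2.imwrite("pics/s3.png",i)
p=o["ee_pos"]
for P in [p+[0,0,-13],p+[0,0,-49],(618.5,8,52)]:
    q=proj("scene",[P])[0];print(q,(q-[270,160]+.5)*9)
a=cv2.convertScaleAbs(cv2.resize(i[160:225,270:340],None,fx=9,fy=9,interpolation=cv2.INTER_CUBIC),alpha=1.7)
cv2.imwrite("pics/tip.png",a)
```

```text
t 7.5 tcp [618.    3.9 110.4] yline 10.61 z [-3.6e-03 -6.0e-04 -1.0e+00] j [ 0.26  0.45  0.08 -0.   -1.2  -0.07] F [0.5 0.6 0.3] w 14.8 g 39.2
t 7.55 tcp [618.7   3.8 111.4] yline 10.62 z [-1.8e-03 -6.0e-04 -1.0e+00] j [ 0.26  0.45  0.08  0.   -1.21 -0.07] F [0.8 0.4 0.1] w 14.6 g 39.2
[305.59997445 203.23760814] [324.89977005 393.63847326]
[305.68871089 214.31722535] [325.69839798 493.35502819]
[307.59255352 217.18687834] [342.83298166 519.18190505]
```

View pics/tip.png

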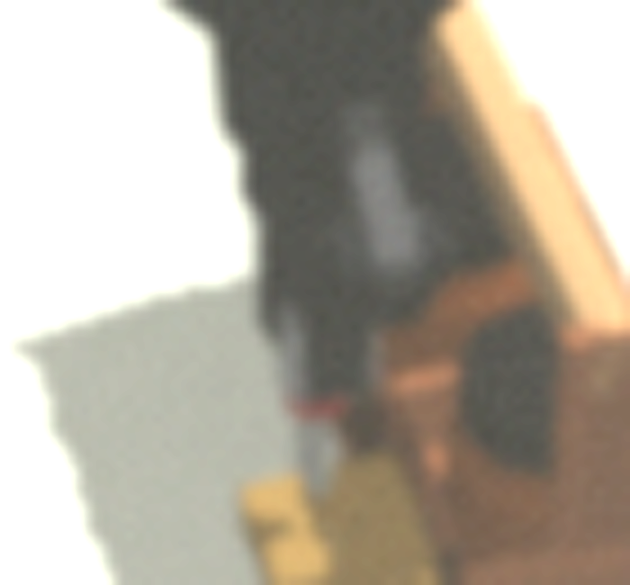

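Request:
drive_tool([
  [[0, 0.005, 0], [0, 0, 0], -1],
  [[0, 0, -0.005], [0, 0, 0], -1],
  [[0, 0, -0.005], [0, 0, 0], -1],
  [[0, 0, -0.005], [0, 0, 0], -1],
  [[0, 0, 0], [0, 0, 0], -1],
])

```text
clock: 8.18
ee_pos: [618.8, 9.4, 96.6]
tcp_rot: [2.417, -2.005, -0.001]
ft_force: [0.4, -0.6, 0.2]
width: 14.3
grip_force: 39.2
```

```bash
python3 -c "
from h import *
o=st();print(o['torque'].round(2))"
```

```text
t 8.18 tcp [618.8   9.4  96.6] yline 10.65 z [-1.2e-03 -2.0e-04 -1.0e+00] j [ 0.27  0.46  0.06 -0.   -1.17 -0.08] F [ 0.4 -0.6  0.2] w 14.3 g 39.2
[0.02 0.03 0.01]
```

Request:
drive_tool([
  [[0, 0, -0.004], [0, 0, 0], -1],
  [[0, 0, -0.004], [0, 0, 0], -1],
  [[0, 0, -0.004], [0, 0, 0], -1],
  [[0, 0, 0], [0, 0, 0], -1],
  [[0, 0, 0], [0, 0, 0], -1],
])

```text
clock: 8.8
ee_pos: [619.3, 9.5, 85.4]
tcp_rot: [-2.418, 2.005, -0.0]
ft_force: [0.2, -0.4, -0.3]
width: 14.6
grip_force: 39.2
```

Request:
drive_tool([
  [[0, 0, -0.004], [0, 0, 0], -1],
  [[0, 0, -0.004], [0, 0, 0], -1],
  [[0, 0, -0.004], [0, 0, 0], -1],
  [[0, 0, -0.003], [0, 0, 0], -1],
  [[0, 0, 0], [0, 0, 0], -1],
])

```text
clock: 9.43
ee_pos: [619.0, 9.4, 69.9]
tcp_rot: [2.418, -2.005, -0.001]
ft_force: [-0.5, 0.2, -1.2]
width: 14.6
grip_force: 39.2
```

Request:
drive_tool([
  [[0, 0, -0.001], [0, 0, 0], -1],
  [[0, 0, -0.001], [0, 0, 0], -1],
  [[0, 0, -0.001], [0, 0, 0], -1],
  [[0, 0, -0.001], [0, 0, 0], -1],
  [[0, 0, 0], [0, 0, 0], -1],
])

```text
clock: 10.05
ee_pos: [619.1, 9.5, 66.2]
tcp_rot: [2.418, -2.005, -0.0]
ft_force: [0.1, 0.5, 0.1]
width: 14.7
grip_force: 39.2
```

Run:
```python
from h import *
st()
i=grab_frame("scene")
a=cv2.convertScaleAbs(cv2.resize(i[160:245,270:350],None,fx=7,fy=7,interpolation=cv2.INTER_CUBIC),alpha=1.5)
cv2.imwrite("pics/in.png",a)
```

```text
t 10.05 tcp [619.1   9.5  66.2] yline 10.66 z [-1.e-04 -0.e+00 -1.e+00] j [ 0.27  0.48  0.02 -0.   -1.1  -0.08] F [0.1 0.5 0.1] w 14.7 g 39.2
```

View pics/in.png

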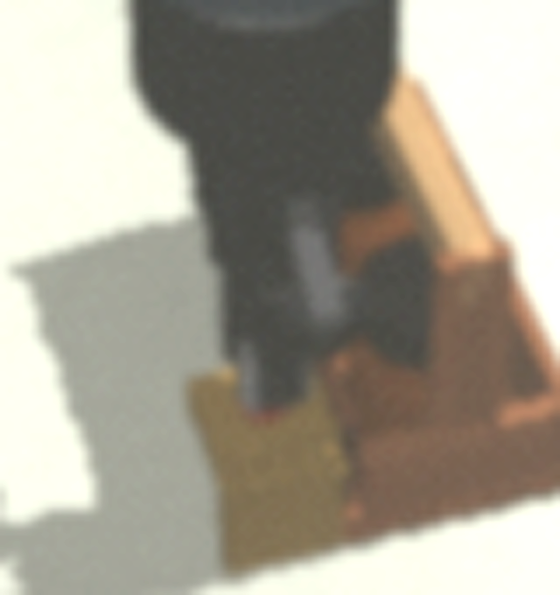

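Request:
drive_tool([
  [[0, 0, -0.0008], [0, 0, 0], -1],
  [[0, 0, -0.0008], [0, 0, 0], -1],
  [[0, 0, -0.0008], [0, 0, 0], -1],
  [[0, 0, 0], [0, 0, 0], -1],
  [[0, 0, 0], [0, 0, 0], -1],
])

```text
clock: 10.72
ee_pos: [619.3, 9.4, 64.8]
tcp_rot: [-2.418, 2.005, -0.001]
ft_force: [-1.9, 0.4, 4.8]
width: 14.9
grip_force: 39.7
```

Request:
drive_tool([
  [[0, 0, -0.0006], [0, 0, 0], -1],
  [[0, 0, -0.0006], [0, 0, 0], -1],
  [[0, 0, 0], [0, 0, 0], -1],
  [[0, 0, 0], [0, 0, 0], -1],
  [[0, 0, 0], [0, 0, 0], -1],
])

```text
clock: 11.35
ee_pos: [619.5, 9.2, 64.5]
tcp_rot: [-2.418, 2.005, -0.002]
ft_force: [-4.1, 0.5, 9.4]
width: 14.1
grip_force: 40.2
```

Request:
drive_tool([
  [[0, 0, 0.001], [0, 0, 0], -0.6],
  [[0, 0, 0], [0, 0, 0], -0.3],
  [[0, 0, 0], [0, 0, 0], 0],
  [[0, 0, 0], [0, 0, 0], 0],
  [[0, 0, 0], [0, 0, 0], 0],
])

```text
clock: 11.98
ee_pos: [619.2, 9.5, 63.5]
tcp_rot: [2.418, -2.005, -0.0]
ft_force: [-0.2, -0.6, 0.3]
width: 42.8
grip_force: 0.0
```

Request:
drive_tool([
  [[0, 0, 0.01], [0, 0, 0], 0],
  [[0, 0, 0.02], [0, 0, 0], 0],
  [[0, 0, 0.03], [0, 0, 0], 0],
  [[0, 0, 0.04], [0, 0, 0], 0],
  [[0, 0, 0.03], [0, 0, 0], 0],
])

```text
clock: 12.6
ee_pos: [619.6, 9.4, 196.6]
tcp_rot: [-2.417, 2.004, -0.003]
ft_force: [0.2, 0.1, -0.6]
width: 42.9
grip_force: 0.0
```

Request:
drive_tool([
  [[-0.02, -0.04, 0.02], [0, 0, 0.157], 1],
  [[-0.02, -0.04, 0], [0, 0, 0.157], 1],
  [[-0.02, -0.04, 0], [0, 0, 0.157], 1],
  [[-0.02, -0.04, 0], [0, 0, 0.157], 1],
  [[-0.01, -0.02, 0], [0, 0, 0.157], 1],
])

```text
clock: 13.22
ee_pos: [528.2, -172.3, 214.9]
tcp_rot: [3.003, -0.923, 0.002]
ft_force: [0.1, 0.3, -0.4]
width: 85.7
grip_force: 0.0
```

Run:
```python
from h import *
st()
i=grab_frame("scene");j=grab_frame("top")
cv2.imwrite("pics/s4.png",i);cv2.imwrite("pics/t4.png",j)
f=lambda a:cv2.convertScaleAbs(cv2.resize(a,None,fx=5,fy=5,interpolation=cv2.INTER_CUBIC),alpha=1.5)
cv2.imwrite("pics/after.png",np.hstack([f(i[140:250,285:365]),f(j[165:275,270:346])]))
```

```text
t 13.22 tcp [ 528.2 -172.3  214.9] yline 55.84 z [ 1.3e-03 -4.0e-04 -1.0e+00] j [-0.03  0.27  0.09  0.   -1.39  1.01] F [ 0.1  0.3 -0.4] w 85.7 g 0.0
```

View pics/after.png

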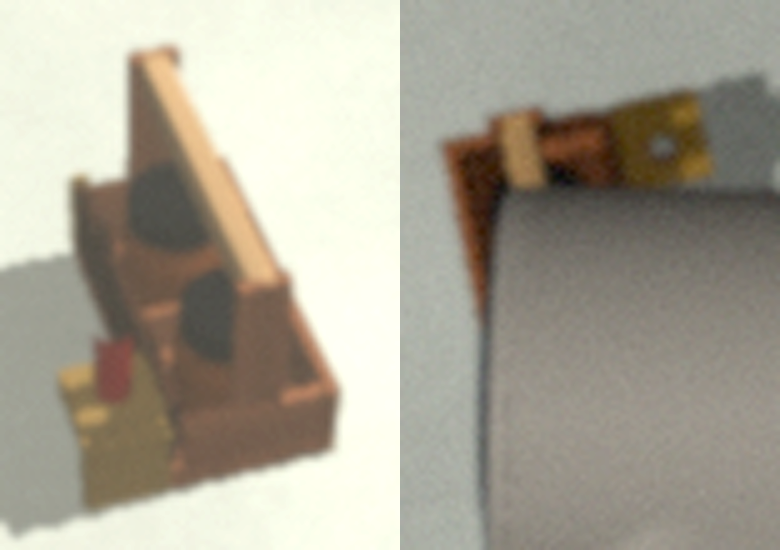

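Run:
```python
from h import *
a=cv2.imread("pics/top0.png");b=cv2.imread("pics/t4.png")
for r in range(188,200): print(r,a[r,317:329].tolist() if r in(193,194,195) else "",)
for r in range(190,199): print(r,b[r,317:329].tolist())
print("proj",proj("top",[(618.5,8.6,z) for z in(0,45,52,92)]))
print("rows stand knob top0");[print(a[r,437:451].tolist()) for r in(196,198)]
```

```text
188 
189 
190 
191 
192 
193 [[9, 39, 49], [18, 39, 52], [22, 40, 48], [40, 51, 55], [48, 54, 56], [52, 57, 59], [49, 57, 57], [41, 50, 59], [32, 57, 71], [28, 62, 81], [23, 61, 81], [30, 67, 86]]
194 [[9, 37, 51], [19, 39, 52], [28, 43, 50], [39, 50, 52], [52, 57, 58], [57, 62, 59], [54, 58, 59], [47, 59, 62], [35, 58, 69], [28, 60, 79], [27, 65, 84], [26, 63, 82]]
195 [[12, 37, 50], [11, 37, 48], [28, 41, 51], [42, 52, 56], [50, 56, 57], [55, 60, 58], [51, 56, 57], [48, 59, 62], [34, 58, 69], [28, 63, 80], [28, 65, 85], [24, 64, 81]]
196 
197 
198 
199 
190 [[16, 43, 56], [15, 42, 56], [18, 44, 57], [16, 43, 55], [14, 41, 54], [16, 41, 55], [19, 46, 56], [19, 45, 59], [20, 50, 65], [20, 50, 64], [17, 50, 64], [12, 45, 58]]
191 [[16, 43, 55], [12, 41, 57], [16, 44, 56], [21, 43, 56], [28, 48, 56], [27, 46, 56], [20, 43, 53], [23, 44, 55], [19, 45, 57], [15, 42, 56], [9, 43, 57], [23, 45, 59]]
192 [[13, 40, 54], [10, 42, 55], [22, 42, 55], [29, 46, 56], [40, 54, 58], [40, 51, 55], [38, 49, 55], [31, 46, 54], [22, 43, 54], [13, 40, 55], [18, 42, 59], [15, 45, 58]]
193 [[14, 41, 56], [
[... 848 characters left out ...]
[[12, 42, 55], [16, 44, 56], [15, 41, 55], [16, 41, 57], [16, 40, 53], [20, 43, 55], [16, 41, 54], [17, 43, 56], [21, 47, 63], [28, 58, 77], [23, 63, 84], [27, 68, 88]]
proj [[322.30505112 195.32014842]
 [322.30839353 194.30511824]
 [322.30893941 194.1393438 ]
 [322.31220506 193.14762009]]
rows stand knob top0
[[44, 71, 92], [38, 58, 82], [22, 37, 66], [10, 17, 53], [1, 9, 48], [16, 26, 50], [25, 37, 55], [26, 43, 60], [30, 50, 61], [30, 48, 61], [29, 47, 61], [27, 43, 58], [30, 48, 61], [33, 48, 63]]
[[40, 63, 87], [28, 44, 73], [11, 19, 56], [13, 15, 52], [5, 12, 51], [3, 14, 45], [7, 23, 47], [21, 40, 56], [27, 47, 61], [32, 51, 65], [33, 52, 67], [37, 53, 69], [31, 52, 65], [35, 54, 68]]
```

Run:
```python
from h import *
up=lambda c,o,k:(np.array(c,float)+.5)/k-.5+np.array(o)
e=up([(142.5,84),(226.5,506)],(270,175),6)
A,B=[ray("top",x,124) for x in e];print(A,B,(A+B)/2,np.linalg.norm(A-B));d=A-B;y=np.arctan2(d[1],d[0]);print(y,np.degrees(y)+90)
c,s=np.cos(y),np.sin(y);print("from hole",618.7-(55*c+60*s),8.9-(55*s-60*c))
e=up([(159,55),(260,280)],(285,140),5);B,A=[ray("scene",x,124) for x in e];d=A-B;print((A+B)/2,np.linalg.norm(d),np.arctan2(d[1],d[0]))
```

```text
[627.37997079  70.22880342 124.        ] [478.07473157  42.41995518 124.        ] [552.72735118  56.3243793  124.        ] 151.87292878666406
0.18414496820592055 100.55072949676997
from hole 553.6435140919187 57.81475893114081
[553.50739792  55.17295366 124.        ] 149.25947629400292 0.17248444149764544
```

Request:
drive_tool([
  [[0.005, 0.046, 0], [0, 0, 0.156], 1],
  [[0.005, 0.046, 0], [0, 0, 0.156], 1],
  [[0.005, 0.046, 0], [0, 0, 0.156], 1],
  [[0.005, 0.046, 0], [0, 0, 0.156], 1],
  [[0.005, 0.045, 0], [0, 0, 0.156], 1],
])

```text
clock: 13.95
ee_pos: [554.3, 60.8, 214.4]
tcp_rot: [-3.128, -0.288, -0.002]
ft_force: [1.1, -0.5, 0.0]
width: 85.1
grip_force: 0.0
```

Request:
drive_tool([
  [[0, 0, -0.02], [0, 0, 0], 1],
  [[0, 0, -0.02], [0, 0, 0], 1],
  [[0, 0, -0.02], [0, 0, 0], 1],
  [[0, 0, 0], [0, 0, 0], 1],
  [[0, 0, 0], [0, 0, 0], 1],
])

```text
clock: 14.58
ee_pos: [554.9, 58.9, 154.9]
tcp_rot: [3.129, 0.282, 0.003]
ft_force: [-0.3, -0.2, 0.9]
width: 85.5
grip_force: 0.0
```

Run:
```python
from h import *
st()
```

```text
t 14.57 tcp [554.9  58.9 154.9] yline 100.3 z [ 1.7e-03  1.0e-04 -1.0e+00] j [ 0.39  0.3  -0.02  0.   -1.24  1.36] F [-0.3 -0.2  0.9] w 85.5 g 0.0
```

Request:
drive_tool([
  [[-0.0015, -0.002, -0.015], [0, 0, 0], 1],
  [[0, 0, -0.015], [0, 0, 0], 1],
  [[0, 0, -0.015], [0, 0, 0], 1],
  [[0, 0, -0.014], [0, 0, 0], 1],
  [[0, 0, 0], [0, 0, 0], 1],
], force=80)

```text
clock: 15.2
ee_pos: [551.8, 56.2, 93.1]
tcp_rot: [3.128, 0.282, -0.005]
ft_force: [-0.6, 0.7, -0.1]
width: 85.3
grip_force: 0.0
```

Request:
drive_tool([
  [[0, 0, 0], [0, 0, 0], 0],
  [[0, 0, 0], [0, 0, 0], -0.3],
  [[0, 0, 0], [0, 0, 0], -0.45],
  [[0, 0, 0], [0, 0, 0], -0.55],
  [[0, 0, 0], [0, 0, 0], -0.6],
])

```text
clock: 15.82
ee_pos: [552.7, 56.5, 94.8]
tcp_rot: [-3.129, -0.283, -0.0]
ft_force: [0.3, 0.1, -0.8]
width: 17.2
grip_force: 0.0
```

Request:
drive_tool([
  [[0, 0, 0], [0, 0, 0], -0.7],
  [[0, 0, 0], [0, 0, 0], -0.8],
  [[0, 0, 0], [0, 0, 0], -1],
  [[0, 0, 0], [0, 0, 0], -1],
  [[0, 0, 0], [0, 0, 0], -1],
])

```text
clock: 16.45
ee_pos: [552.8, 56.6, 95.0]
tcp_rot: [-3.129, -0.283, -0.001]
ft_force: [-1.4, 1.7, 4.0]
width: 12.3
grip_force: 78.7
```

Run:
```python
from h import *
o=st();print(o["torque"].round(2))
```

```text
t 16.45 tcp [552.8  56.6  95. ] yline 100.33 z [ 4.e-04  2.e-04 -1.e+00] j [ 0.38  0.35 -0.12 -0.   -1.1   1.37] F [-1.4  1.7  4. ] w 12.3 g 78.7
[ 0.62  0.61 -0.03]
```

Gripped. Lift slowly by 120 mm.

Request:
drive_tool([
  [[0, 0, 0.002], [0, 0, 0], -1],
  [[0, 0, 0.003], [0, 0, 0], -1],
  [[0, 0, 0.005], [0, 0, 0], -1],
  [[0, 0, 0.006], [0, 0, 0], -1],
  [[0, 0, 0.006], [0, 0, 0], -1],
], force=100)

```text
clock: 17.08
ee_pos: [552.7, 56.5, 117.1]
tcp_rot: [-3.129, -0.283, -0.0]
ft_force: [-0.2, 0.4, -5.1]
width: 12.4
grip_force: 97.5
```

Run:
```python
from h import *
o=st();print(o["torque"].round(2))
```

```text
t 17.07 tcp [552.7  56.5 117.1] yline 100.32 z [ 1.e-04  0.e+00 -1.e+00] j [ 0.38  0.33 -0.09 -0.   -1.15  1.37] F [-0.2  0.4 -5.1] w 12.4 g 97.5
[ 0.03  0.03 -0.02]
```

Request:
drive_tool([
  [[0, 0, 0.008], [0, 0, 0], -1],
  [[0, 0, 0.01], [0, 0, 0], -1],
  [[0, 0, 0.01], [0, 0, 0], -1],
  [[0, 0, 0.01], [0, 0, 0], -1],
  [[0, 0, 0.01], [0, 0, 0], -1],
])

```text
clock: 17.7
ee_pos: [552.7, 56.5, 165.4]
tcp_rot: [-3.129, -0.283, -0.0]
ft_force: [0.7, 0.1, -6.3]
width: 12.7
grip_force: 97.5
```

Request:
drive_tool([
  [[0, 0, 0.01], [0, 0, 0], -1],
  [[0, 0, 0.01], [0, 0, 0], -1],
  [[0, 0, 0.01], [0, 0, 0], -1],
  [[0, 0, 0.01], [0, 0, 0], -1],
  [[0, 0, 0.005], [0, 0, 0], -1],
])

```text
clock: 18.32
ee_pos: [553.0, 56.5, 210.5]
tcp_rot: [-3.129, -0.283, -0.002]
ft_force: [0.3, -0.6, -5.7]
width: 12.5
grip_force: 97.5
```

Request:
drive_tool([
  [[0, 0, 0.004], [0, 0, 0], -1],
  [[0, 0, 0.001], [0, 0, 0], -1],
  [[0, 0, 0], [0, 0, 0], -1],
  [[0, 0, 0], [0, 0, 0], -1],
  [[0, 0, 0], [0, 0, 0], -1],
])

```text
clock: 18.95
ee_pos: [552.6, 56.4, 214.5]
tcp_rot: [3.129, 0.283, -0.001]
ft_force: [0.0, -0.1, -5.2]
width: 12.5
grip_force: 97.5
```

Run:
```python
from h import *
o=st();print(o["torque"].round(2))
i=grab_frame("scene")
a=cv2.convertScaleAbs(cv2.resize(i[90:230,260:400],None,fx=4,fy=4,interpolation=cv2.INTER_CUBIC),alpha=1.5)
cv2.imwrite("pics/lift.png",a)
```

```text
t 18.95 tcp [552.6  56.4 214.5] yline 100.32 z [-4.e-04 -1.e-04 -1.e+00] j [ 0.38  0.27  0.09 -0.   -1.39  1.37] F [ 0.  -0.1 -5.2] w 12.5 g 97.5
[ 0.03  0.06 -0.02]
```

View pics/lift.png

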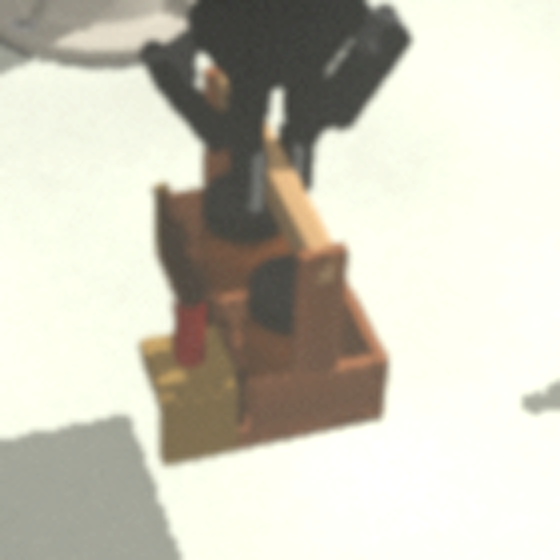

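```bash
python3 -c "
from workcell import *
print(finish_job())"
```

```text
the job is handed in; nothing more can be done
None
```

The lock pin is fully home through the tongue and lug, and the caddy is held level by the middle of its handle, about 12 cm up, with both jars in it. I handed the job in at about 19 s; the gripper went nowhere near the snuffer or mould and passed above the dispenser, though I took no final picture of them.

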